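# Pop and swing open a push-to-open incubator

### The job

Open the small benchtop incubator so that the dishes can be loaded: press on the free side of its push-to-open door until the spring catch lets go and it pops ajar, then swing the door wide open, about square to the front or further. Leave the door standing open, and leave the bottle, the stack of dishes, the burner and the jar on the incubator where they stand.

Things in the scene. Friction and masses are not known exactly. Their poses are not given: they have to be found in the camera images.
- incubator: White box fixed to the bench, 220 deep (its x) by 260 wide (its y) by 240 high; origin at the centre of its underside, z up. Its front faces its -x: the door between two fixed stiles flush with it (32 wide with display at the free edge, 22 at the hinge; 24 proud of the box). Inside are a low shelf and, below 125 height, plunger and catch: keep fingers above 140.
- incubator_door (a joint): Angle of the grey handleless door, rad: 0 shut and latched, grows as it opens to a stop at 1.75; 1.57 is square to the front. Pressed in beyond -0.020 (stop at -0.030) the catch lets go, and as the press is withdrawn a spring swings it out, after the hand, to about 0.38. Past that it moves with light damped friction (1 to 2 N at the edge) and stays where it is left.
- door_hinge (a point): Point on the vertical hinge axis, level with the door's top edge (234 mm above the bench), in the plane of the door's inner face, 8 mm before the box's front. Axes turn with the door: -y runs from hinge to free edge, -x outwards, z up. With the door shut they are parallel to the incubator's; opening turns them clockwise seen from above.
- door_edge (a point): Top corner of the door's inner face at its free edge, 200 mm from the hinge axis; axes as door_hinge. The door is 16 thick (outer face at -x 16), 200 wide and 214 high, its top 6 mm below the box's top.
- door_push (a point): Point on the door's outer face, on a blue 30 x 60 mm pad near the free edge: 170 mm from the hinge axis, 34 mm below the door's top edge (200 above the bench). Axes as door_hinge: press along +x. About 5 N here pushes the door in; the catch lets go at 3.5 mm, a firm stop comes at 5 mm (10 N is safely on it).
- bottle: Amber bottle with a metal cap and paper label, 64 across, 150 high, loose; origin at the centre of its underside. Leave alone.
- dishes: Stack of four pale culture dishes, 88 across, 60 high, loose as one piece; origin at the centre of its underside. Leave alone.
- burner: Small brass laboratory burner on a dark round foot 80 across, 132 high, loose; origin at the centre of its underside. Leave alone.
- jar: Small white sample jar with a red lid, 60 across, 40 high, standing on the rear half of the incubator's top, loose; origin at the centre of its underside. Leave alone.

How it is judged (in metres and radians):
On the way, in this order (a step that is already met when the one before it is completed fails the run):
1. the door is pressed in and, its catch released, has popped ajar (value of joint incubator_door above 0.2 rad), for 0.1 s.
2. the door is swung wide open (value of joint incubator_door above 1.35 rad), for 0.2 s.
At the end, for the whole second after the job is handed in: The incubator door stands open at 1.35 rad (77 degrees) or more, at rest (value of joint incubator_door above 1.35 rad and velocity of joint incubator_door between -0.05 and 0.05 rad/s); the robot touches nothing.
It fails at once if the bottle is shifted more than 30 mm or tipped (distance of bottle from where it was at the start of the episode above 0.03 m or angle between bottle's own z axis and vertical above 0.4 rad).
It fails at once if the stack of dishes is shifted more than 30 mm or tipped (distance of dishes from where it was at the start of the episode above 0.03 m or angle between dishes's own z axis and vertical above 0.4 rad).
It fails at once if the burner is shifted more than 30 mm or tipped (distance of burner from where it was at the start of the episode above 0.03 m or angle between burner's own z axis and vertical above 0.4 rad).
It fails at once if the jar is shifted more than 30 mm or tipped (distance of jar from where it was at the start of the episode above 0.03 m or angle between jar's own z axis and vertical above 0.4 rad).
It also fails if it takes over 42 s, if anything falls off the work surface, if the arm or the gripper's body presses on something with over 40 N, if the wrist force passes 120 N, or if a joint passes its speed limit or range.

### The arm

A 6-joint arm with a two-finger parallel gripper is mounted at the origin on the work surface. World frame = base frame: x ahead of the robot, y to its left, z up, the work surface at z = 0. Lengths are in m, angles in degrees, forces in N, time in s.
With the tool pointing down it reaches from about 0.375 to 0.925 m from the base axis. Payload 5.7 kg.
Tool frame: the origin (TCP) lies midway between the tips of the shut fingers; the grasp point (between the pads) lies 19 mm behind it; z points along the fingers, y is the line along which they close (so a half turn about z gives the same grasp; the last joint's range is limited). The gripper opens to 85 mm and grips with 20 to 120 N. Pads are 22 mm wide; open, the fingers measure 114 mm over their backs; the gripper's body (76 mm by 85 mm) begins 54 mm behind the grasp point. The pads swing forward as they close: fully open they stand 13 mm farther back than shut.
Start: joints at [-74.719, 20.558, 86.54, -0, 72.909, -6.595], TCP at [0.224, -0.557, 0.231] pointing down, gripper open.
Joint ranges: [-170.27, 170.27], [-57.76, 135], [12.27, 136.19], [-55.21, 235.2], [11.17, 155.16], [-170.74, 170.74]. Speed limits (degrees/s): [136.94, 136.94, 180, 180, 180, 180].

### API

Orientations are given as [roll, pitch, yaw] about the fixed x, y, z axes, in that order (R = Rz(yaw) Ry(pitch) Rx(roll)).
In Python, from plant import bot, capture gives the robot as it stands. The module is installed in compiled form; this text tells all that it offers.
- The arm moves only by the shell command python3 -m jog 'ROWS' [FORCE]. ROWS is JSON, one flat list of numbers, 5 for each row, row after row: the finger opening in m, from 0 to 0.0854, then the shift along the world's x, y, z in m, then the turn about the world's z in rad. A call has 1 to 10 rows; each row shifts and turns the commanded pose from where the row before left it; what a row does not reach is not made up. A row lasts 1/10 s, in which the tool goes at most 50 mm and 8.59 degrees, less where a joint would pass 70% of its speed; a pose out of reach is approached as far as the arm can. A call is refused whole if a number of a shift passes 0.05 or a number of a turn 0.15, either way. A call with a gripper value outside its range is refused whole. The fingers move at their own pace and stop on an object; FORCE is the grip in N (left out, the last holds). Time passes only in rows, so rows that do not move let the fingers close. It gives the time, the measured TCP pose, the force, the opening and the grip force at its end, in the units of the state.
- bot.state(): the state, without advancing time (a new reading comes with each control period).
- capture(name): name is "side" or "top" or "wrist"; returns a dict with "color" (420x560x3 uint8, red, green, blue), "intrinsics" (3x3 intrinsics, pixels), "R" (3x3) and "t" (3): a world point X has camera coordinates R X + t. Camera axes: x right, y down, z forward; pixel columns grow to the right and rows downward; lengths in m; the calibration is good to about 2 mm. A picture is of the moment at which its call begins. There is no depth.
- bot.sign_off(): hands the job in; it is judged then, once.
The state is a dict: "t": time; "joints": joint angles; "joint_velocities": joint speeds; "effort": joint torques, N m; "tool_pos": TCP position; "tool_rot": TCP orientation; "force": force on the tool from outside, world axes, zero at the start; "moment": the same for the moment, N m; "grip_width": finger opening in m; "grasp_force": force on a finger pad.
Only numpy, scipy, OpenCV 4.12 (cv2) and the standard library are available. Lean on these libraries where they do the work, as an engineer would, in place of code of your own. Each camera call takes 0.05 s, during which the arm holds its last target. There are 200 camera calls.

## Working session

There is one attempt and no reset: what is moved stays moved. The work goes in short steps, Python scripts to look and compute and a shell command to move; the robot and the scene stay as the last step left them, time stands still between calls to the robot, and variables do not carry over. Pictures are saved under pics/ and viewed, at most 10 in all, crops included, and the job is handed in when it is done.

```bash
mkdir -p pics
python3 - <<'E'
from plant import bot, capture
import cv2, json
s=bot.state();print(s['t'],s['tool_pos'],s['tool_rot'])
for n in ["side","top"]:
    c=capture(n); cv2.imwrite(f"pics/{n}0.png",c["color"][:,:,::-1]); print(n,c["intrinsics"],c["R"],c["t"])
E
```

```text
0.0 [ 0.22336457 -0.55615381  0.23044517] [-1.79896507e+02 -1.17766499e-02  2.18768593e+01]
side [[437.83762301   0.         275.22508986]
 [  0.         437.83762301 211.68920321]
 [  0.           0.           1.        ]] [[-0.5992349   0.80055041  0.00604716]
 [ 0.72563137  0.5463158  -0.41832782]
 [-0.33819616 -0.24628862 -0.90827599]] [ 0.32118377 -0.3532577   1.42117331]
top [[535.46311736   0.         274.99692799]
 [  0.         535.46311736 207.8758951 ]
 [  0.           0.           1.        ]] [[-0.02386099 -0.99971458 -0.00118403]
 [-0.99534352  0.02386727 -0.09338968]
 [ 0.09339128 -0.00104985 -0.99562893]] [0.03648839 0.55662357 1.56601294]
```

View pics/side0.png

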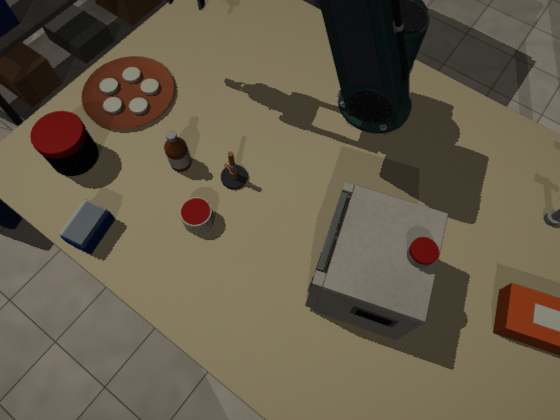

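View pics/top0.png

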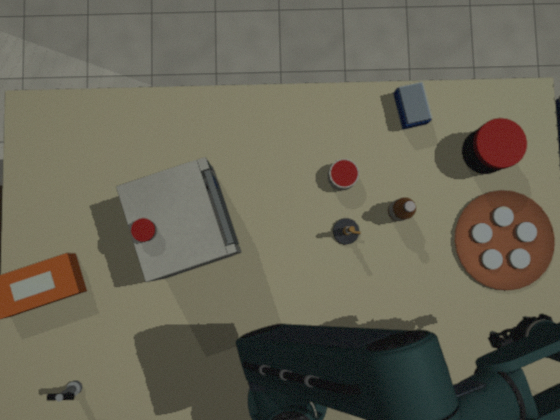

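The top view shows the incubator at about (178,220), with its front facing image right (world -y). The door strip runs from (207,165) to (235,248). The bottle is at (404,208), the burner at (346,231), a red-topped white stack at (343,174), and the jar on the incubator at (143,230).

Run:
```python
import cv2,numpy as np
a=cv2.imread("pics/top0.png")[145:295,105:250]; b=cv2.imread("pics/side0.png")[175:345,300:460]
a=cv2.resize(a,None,fx=4,fy=4,interpolation=cv2.INTER_CUBIC)[:600,:]
cv2.imwrite("pics/topc.png",cv2.convertScaleAbs(a,alpha=1.3,beta=10))
```

```text
(no output)
```

View pics/topc.png

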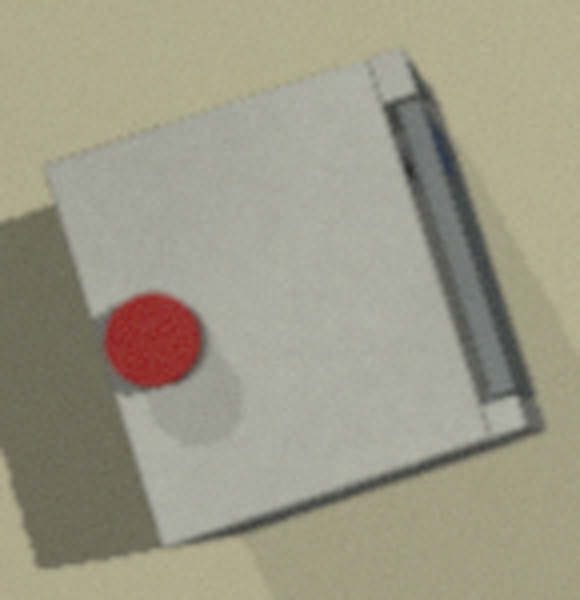

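The crop shows the box top's corners at crop pixels (47,163), (405,48), (525,422) and (163,545), and the blue pad edge at (440,145). That confirms the free edge is on the far side (+x).

```bash
cat > h.py <<'E'
import numpy as np, cv2
from plant import bot, capture
def ray(c,uv,z):
    K,R,t=(np.array(c[k]) for k in("intrinsics","R","t"))
    o=-R.T@t; d=R.T@np.linalg.inv(K)@np.array([*uv,1.]); return o+d*(z-o[2])/d[2]
E
python3 - <<'E'
from h import *
c=capture("top"); s=capture("side")
px=np.array([[47,163],[405,48],[525,422],[163,545]])/4+[105-.375,145-.375]
W=np.array([ray(c,p,.24)[:2] for p in px])
L=np.array([[.11,-.13],[-.134,-.13],[-.134,.13],[.11,.13]])
a,b=L-L.mean(0),W-W.mean(0)
yaw=np.arctan2((a[:,0]*b[:,1]-a[:,1]*b[:,0]).sum(),(a*b).sum())
R=np.array([[np.cos(yaw),-np.sin(yaw)],[np.sin(yaw),np.cos(yaw)]]); o=W.mean(0)-R@L.mean(0)
print("inc",o,np.degrees(yaw)); print("res mm",((L@R.T+o-W)*1e3).round(1).tolist())
f=lambda x,y:(R@[x,y]+o).round(4)
# hinge: y = 0.13-0.022=.108 ; inner face x=-.118
H=f(-.118,.108);print("hinge",H,"edge",f(-.118,-.092),"push",f(-.134,-.062), "press dir",R[:,0].round(3))
for th in(0,.38,1.57,1.75):
    q=R@np.array([[np.cos(th),np.sin(th)],[-np.sin(th),np.cos(th)]])
    print(th,"edge",(H+q@[0,-.2]).round(3),"outer",(H+q@[-.016,-.2]).round(3))
# check with side view: project
for n,x,y,z in(("far front top",-.134,-.13,.24),("near front top",-.134,.13,.24),("push",-.134,-.062,.2)):
    X=np.r_[R@[x,y]+o,z]
    for k in(c,s):
        p=k["intrinsics"]@(k["R"]@X+k["t"]); print(n,(p[:2]/p[2]).round(1))
print("jar",ray(c,(143,230),.28),"dishes",ray(c,(343,174),.06),"bottle",ray(c,(410,206),.15),"burner",ray(c,(344,231),0.01))
st=bot.state();print(st['t'],st['force'],c["t"])
E
```

```text
inc [0.51423308 0.28998968] 106.9358225615854
res mm [[1.1, 1.5], [2.5, 0.1], [-2.4, -1.9], [-1.1, 0.3]]
hinge [0.4453 0.1456] edge [0.6366 0.2039] push [0.6126 0.1799] press dir [-0.291  0.957]
0 edge [0.637 0.204] outer [0.641 0.189]
0.38 edge [0.645 0.129] outer [0.643 0.113]
1.57 edge [ 0.504 -0.046] outer [ 0.488 -0.05 ]
1.75 edge [ 0.469 -0.053] outer [ 0.453 -0.055]
far front top [205.8 155.7]
far front top [311.4 281.3]
near front top [236.6 251.1]
near front top [345.5 179.9]
push [215.5 182.5]
push [319.2 258.6]
jar [0.48611886 0.35307489 0.28      ] dishes [ 0.64893033 -0.1781329   0.06      ] bottle [ 0.5420046  -0.34675094  0.15      ] burner [ 0.48445254 -0.18151274  0.01      ]
0.2 [ 0.87326548  0.58165753 -0.23108348] [0.03648839 0.55662357 1.56601294]
```

```bash
python3 -m jog '[0,0.025,0.043,0,0.093,0,0.025,0.043,0,0.093,0,0.025,0.043,0,0.093,0,0.025,0.043,0,0.093,0,0.025,0.043,0,0.093,0,0.025,0.043,0,0.093,0,0.025,0.043,0,0.093,0,0.025,0.043,0,0.093]' 30
python3 -m jog '[0,0.025,0.043,0,0.093,0,0.025,0.043,0,0.093,0,0.025,0.043,0,0.093,0,0.025,0.043,0,0.093,0,0.025,0.043,0,0.093,0,0.025,0.043,0,0.093,0,0.025,0.043,0,0.093,0,0.025,0.035,0,0.093,0,0,0,0,0]'
python3 - <<'E'
from h import *
for n in("wrist","side"):
    c=capture(n); cv2.imwrite(f"pics/{n}1.png",c["color"][:,:,::-1])
b=cv2.imread("pics/side1.png")[150:350,270:470]
cv2.imwrite("pics/side1c.png",cv2.convertScaleAbs(cv2.resize(b,(600,600),interpolation=cv2.INTER_CUBIC),alpha=1.4,beta=15))
s=bot.state();print(s['t'],s['tool_pos'],s['tool_rot'],s['joints'],s['force'])
E
```

```text
t: 1.0
tool_pos: [0.4241, -0.2109, 0.2314]
tool_rot: [180.0, 0.0, 64.7]
force: [0.7, -1.2, 0.4]
grip_width: 0.0002
grasp_force: 0.0
t: 1.9
tool_pos: [0.6263, 0.1279, 0.2309]
tool_rot: [179.8, -0.1, 107.5]
force: [-0.1, -1.4, -0.7]
grip_width: -0.0003
grasp_force: 0.0
2.0 [0.62336658 0.12394726 0.23061608] [-1.79923567e+02  5.38312340e-03  1.07199481e+02] [ 5.03487946e+00  2.35465081e+01  8.18660437e+01 -2.21576083e-02
  7.46610320e+01 -1.21587229e+01] [ 0.23488534  0.48771746 -0.20418431]
```

View pics/side1c.png

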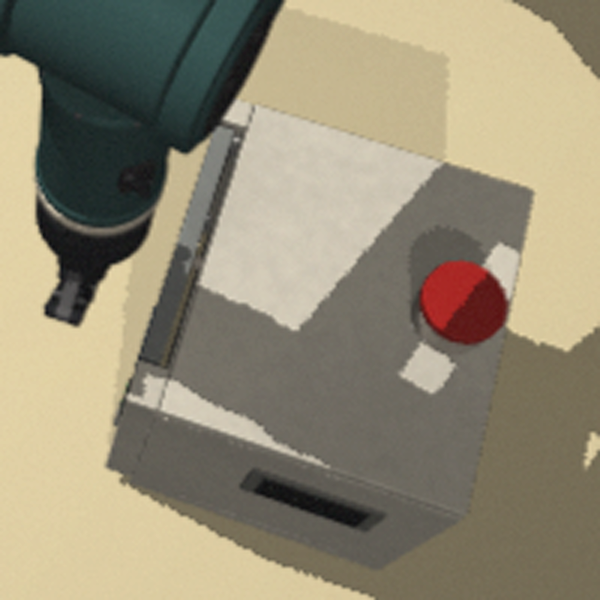

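View pics/wrist1.png

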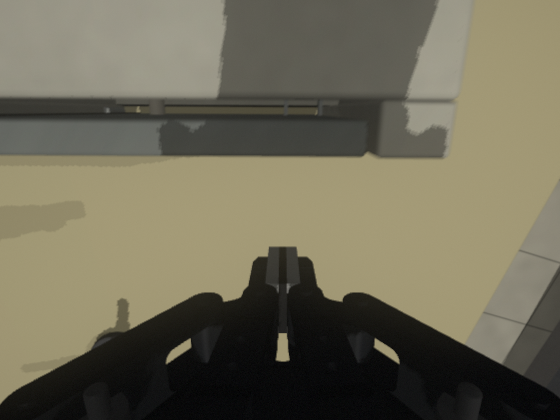

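The side crop has the front top corners at full-image (313,283) and (345,183), within 3 px of prediction. The wrist view has the door's free edge at u≈370 and the fingers at u≈283, so they are in line with the pad. I'll descend and approach.

```bash
python3 -m jog '[0,0.003,0.001,-0.018,0,0,0,0,-0.018,0,0,-0.005,0.0165,0,0,0,-0.005,0.0165,0,0,0,0,0,0,0]'
python3 -m jog '[0,-0.001,0.0035,0,0,0,-0.0006,0.002,0,0,0,0,0,0,0]'
```

```text
t: 2.5
tool_pos: [0.6156, 0.1594, 0.1963]
tool_rot: [180.0, -0.1, 107.2]
force: [0.2, -0.9, -0.5]
grip_width: -0.0001
grasp_force: 0.0
t: 2.8
tool_pos: [0.6151, 0.1629, 0.1958]
tool_rot: [180.0, 0.0, 107.1]
force: [0.4, 1.6, -0.9]
grip_width: 0.0002
grasp_force: 0.0
```

```bash
python3 -m jog '[0,-0.0006,0.002,0,0,0,-0.0006,0.002,0,0,0,0,0,0,0]'; python3 -m jog '[0,-0.0006,0.002,0,0,0,0,0,0,0]'
```

```text
t: 3.1
tool_pos: [0.6137, 0.1668, 0.1952]
tool_rot: [-180.0, -0.0, 107.1]
force: [0.3, -0.3, 0.6]
grip_width: -0.0004
grasp_force: 0.0
t: 3.3
tool_pos: [0.6132, 0.1687, 0.1953]
tool_rot: [-180.0, 0.0, 107.1]
force: [-0.1, 0.4, -0.5]
grip_width: -0.0002
grasp_force: 0.2
```

```bash
for i in 1; do :; done; python3 -m jog '[0,-0.0006,0.002,0,0,0,0,0,0,0]'; python3 -m jog '[0,-0.0006,0.002,0,0,0,0,0,0,0]'
```

```text
t: 3.5
tool_pos: [0.6129, 0.1701, 0.1953]
tool_rot: [180.0, 0.1, 107.1]
force: [1.8, -3.9, 0.2]
grip_width: 0.0001
grasp_force: 2.3
t: 3.7
tool_pos: [0.6124, 0.1722, 0.1953]
tool_rot: [180.0, 0.1, 107.1]
force: [2.3, -4.4, -0.3]
grip_width: -0.0001
grasp_force: 2.5
```

```bash
python3 -m jog '[0,-0.0006,0.002,0,0,0,0,0,0,0]'
```

```text
t: 3.9
tool_pos: [0.6121, 0.1735, 0.1953]
tool_rot: [180.0, 0.1, 107.1]
force: [3.0, -7.1, -1.6]
grip_width: 0.0001
grasp_force: 3.7
```

```bash
python3 -m jog '[0,-0.0004,0.0015,0,0,0,0,0,0,0]'
```

```text
t: 4.1
tool_pos: [0.6121, 0.1735, 0.1953]
tool_rot: [180.0, 0.3, 107.1]
force: [3.9, -11.5, -1.0]
grip_width: -0.0001
grasp_force: 6.2
```

On the stop at about 12 N, so I'll withdraw now.

```bash
python3 -m jog '[0,0.003,-0.01,0,0,0,0.003,-0.01,0,0,0,0.003,-0.01,0,0,0,0.003,-0.01,0,0,0,0.003,-0.01,0,0,0,0.003,-0.01,0,0,0,0.003,-0.01,0,0,0,0.003,-0.01,0,0,0,0.003,-0.015,0.02,0,0,0.003,-0.015,0.035,0]'
python3 -m jog '[0,0,0,0,0,0,0,0,0,0]'
python3 - <<'E'
from h import *
for n in("top","side","wrist"):
    c=capture(n); cv2.imwrite(f"pics/{n}2.png",c["color"][:,:,::-1])
im=lambda n,y,x:cv2.convertScaleAbs(cv2.resize(cv2.imread(f"pics/{n}2.png")[y:y+200,x:x+200],(400,400),interpolation=cv2.INTER_CUBIC),alpha=1.4,beta=15)
cv2.imwrite("pics/two2.png",np.hstack([im("top",130,110),im("side",150,250)]))
E
```

```text
t: 5.1
tool_pos: [0.6395, 0.0656, 0.248]
tool_rot: [-179.7, -0.1, 107.1]
force: [0.6, 0.4, -0.1]
grip_width: 0.0
grasp_force: 0.0
t: 5.3
tool_pos: [0.642, 0.0658, 0.2513]
tool_rot: [179.8, 0.0, 107.1]
force: [-0.2, 0.1, -1.1]
grip_width: -0.0001
grasp_force: 0.0
```

View pics/two2.png

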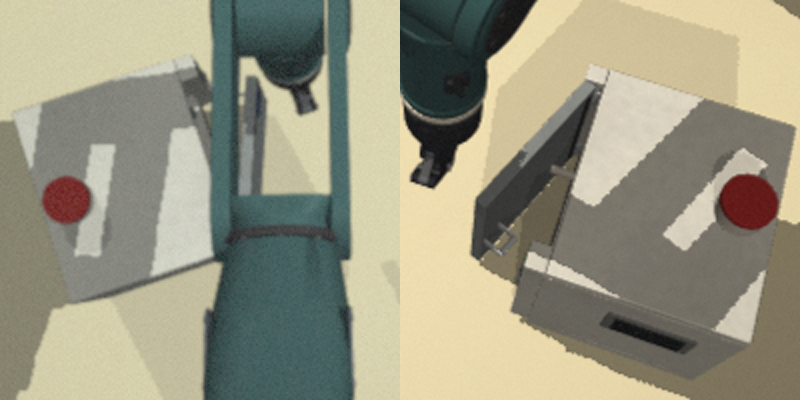

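The door has popped ajar. Its free-edge inner corner is at about (233.5,167.5) in the top image and (292,249) in the side image.

Run:
```python
from h import *
c=capture("top");s=capture("side");H=np.array([.4453,.1456])
for k,p in((c,(233.5,167.5)),(s,(292,249))):
    X=ray(k,p,.234)[:2]; d=X-H; print(X.round(3),np.hypot(*d).round(3),"th",np.radians(16.94)-np.arctan2(d[1],d[0]))
```

```text
[0.646 0.129] 0.201 th 0.37917491230875094
[0.642 0.123] 0.198 th 0.40830828090465565
```

```bash
python3 -m jog '[0,-0.003,0.03,0.004,-0.05,0,-0.003,0.03,0,-0.05,0,-0.004,0.032,0,-0.05,0,0,0,0,-0.05,0,0,0,0,0]'
python3 - <<'E'
from h import *
c=capture("wrist"); cv2.imwrite("pics/wrist3.png",c["color"][:,:,::-1])
print(bot.state()['tool_pos'],bot.state()['tool_rot'])
E
```

```text
t: 6.05
tool_pos: [0.6302, 0.1595, 0.2534]
tool_rot: [-179.9, 0.0, 95.8]
force: [0.9, 0.4, 0.1]
grip_width: 0.0001
grasp_force: 0.0
[0.63042367 0.15875973 0.25351071] [-1.79923127e+02  1.60981955e-02  9.58065737e+01]
```

View pics/wrist3.png

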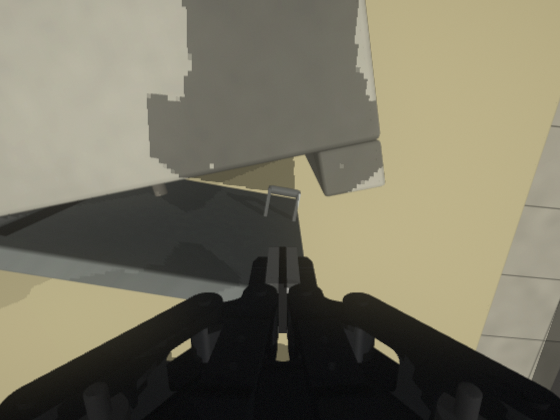

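The wrist view shows the inner face with its striker at (283,195). The fingertips are at (283,250), on the box side of the door's top edge (v≈300). I'll check by projecting the points.

Run:
```python
from h import *
c=capture("wrist")
def pr(X):
    p=c["intrinsics"]@(c["R"]@np.array(X)+c["t"]); return (p[:2]/p[2]).round(0)
print("cam",-c["R"].T@c["t"])
print("tip",pr([.6304,.1588,.2535]),"edge inner top",pr([.645,.129,.234]),"outer",pr([.643,.113,.234]),"mid inner",pr([.545,.1372,.234]),"stile",pr([.627,.174,.24]))
for uv in((0,245),(150,285),(300,290),(325,195),(383,185)): print(uv,ray(c,uv,.236).round(3))
```

```text
cam [0.62325898 0.23045561 0.39651784]
tip [282. 261.] edge inner top [302. 294.] outer [295. 317.] mid inner [129. 265.] stile [279. 222.]
(0, 245) [0.476 0.144 0.236]
(150, 285) [0.558 0.127 0.236]
(300, 290) [0.643 0.133 0.236]
(325, 195) [0.65  0.19  0.236]
(383, 185) [0.679 0.199 0.236]
```

The geometry agrees. I'll descend behind the door.

```bash
python3 -m jog '[0,0,0,-0.02,0,0,0,0,-0.02,0,0,0,0,-0.02,0,0,0,0,0,0]'
python3 - <<'E'
# waypoints: finger in door frame at radius r, 12 mm+ behind inner face, tool x kept along door normal
import numpy as np
H=np.array([.4453,.1456]); a0=np.radians(16.94)
P=None
for th in np.arange(.38,1.71,.1):
    a=a0-th; d=np.array([np.cos(a),np.sin(a)]); n=np.array([-d[1],d[0]])
    p=H+.172*d+.0115*n
    print(round(th,2),p.round(4),"yaw",round(np.degrees(a)+90,1),"" if P is None else (p-P).round(4)); P=p
E
```

```text
t: 6.55
tool_pos: [0.6288, 0.1571, 0.1911]
tool_rot: [-179.6, 0.0, 95.7]
force: [0.0, -0.0, -0.2]
grip_width: -0.0
grasp_force: 0.0
0.38 [0.6177 0.1426] yaw 85.2 
0.48 [0.6165 0.1254] yaw 79.4 [-0.0012 -0.0172]
0.58 [0.6136 0.1084] yaw 73.7 [-0.0029 -0.017 ]
0.68 [0.6091 0.0918] yaw 68.0 [-0.0046 -0.0166]
0.78 [0.6029 0.0757] yaw 62.2 [-0.0062 -0.0161]
0.88 [0.5951 0.0603] yaw 56.5 [-0.0078 -0.0154]
0.98 [0.5858 0.0458] yaw 50.8 [-0.0093 -0.0145]
1.08 [0.5752 0.0322] yaw 45.1 [-0.0107 -0.0135]
1.18 [0.5632 0.0198] yaw 39.3 [-0.012  -0.0124]
1.28 [0.5501 0.0087] yaw 33.6 [-0.0131 -0.0111]
1.38 [ 0.5359 -0.0011] yaw 27.9 [-0.0142 -0.0098]
1.48 [ 0.5208 -0.0094] yaw 22.1 [-0.0151 -0.0083]
1.58 [ 0.5049 -0.0161] yaw 16.4 [-0.0158 -0.0068]
1.68 [ 0.4885 -0.0213] yaw 10.7 [-0.0164 -0.0051]
```

```bash
python3 -m jog '[0,-0.006,-0.007,0,-0.09,0,-0.005,-0.007,0,-0.09,0,-0.001,-0.017,0,-0.1,0,-0.003,-0.017,0,-0.1,0,-0.005,-0.0165,0,-0.1,0,-0.006,-0.016,0,-0.1,0,-0.008,-0.0155,0,-0.1,0,-0.009,-0.0145,0,-0.1,0,0,0,0,0]'
```

```text
t: 7.45
tool_pos: [0.5874, 0.046, 0.1952]
tool_rot: [180.0, 0.0, 50.8]
force: [0.5, 0.3, 0.1]
grip_width: -0.0003
grasp_force: 0.0
```

```bash
python3 -m jog '[0,-0.011,-0.0135,0,-0.1,0,-0.012,-0.0125,0,-0.1,0,-0.013,-0.011,0,-0.1,0,-0.014,-0.01,0,-0.1,0,-0.015,-0.0085,0,-0.1,0,-0.016,-0.007,0,-0.1,0,0,0,0,0]'
python3 - <<'E'
from h import *
for n in("top","side","wrist"):
    c=capture(n); cv2.imwrite(f"pics/{n}4.png",c["color"][:,:,::-1])
cv2.imwrite("pics/two4.png",np.hstack([cv2.convertScaleAbs(cv2.resize(cv2.imread(f"pics/{n}4.png"),(400,300)),alpha=1.4,beta=15) for n in("side","wrist")]))
E
```

```text
t: 8.15
tool_pos: [0.5061, -0.0151, 0.195]
tool_rot: [180.0, 0.0, 16.7]
force: [0.5, -0.8, 0.3]
grip_width: 0.0
grasp_force: 0.0
```

View pics/two4.png

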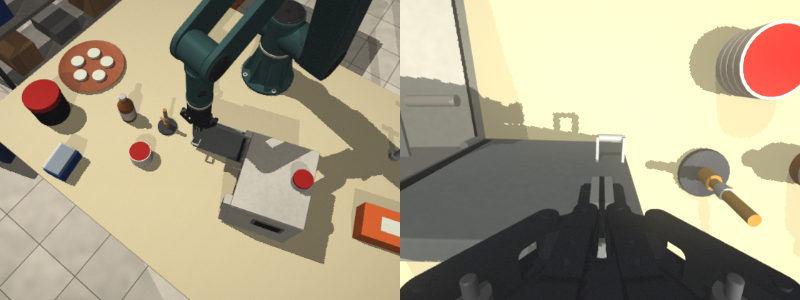

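The door stands about square to the front with the fingers behind it, and nothing else has been disturbed. I'll back off from the inner face, lift and check.

```bash
python3 -m jog '[0,0.02,0.006,0,0,0,0.02,0.006,0,0,0,0,0,0.03,0,0,0,0,0.04,0,0,0,0,0.04,0,0,0,0,0.03,0,0,0,-0.04,0,0,0,0,-0.04,0,0,0,0,-0.04,0,0,0,0,-0.04,0,0]'
python3 -m jog '[0,0,-0.05,0,0,0,0,-0.05,0,0,0,-0.02,-0.04,0,0,0,-0.02,-0.04,0,0,0,-0.02,-0.04,0,0,0,0,0,0,0,0,0,0,0,0]'
python3 - <<'E'
from h import *
H=np.array([.4453,.1456,.234])
P=[]
for n in("top","side"):
    c=capture(n); im=c["color"][:,:,::-1].copy()
    # mark predicted hinge and edge for several angles
    for th,col in((1.35,(0,0,255)),(1.57,(0,255,0)),(1.75,(255,0,0))):
        a=np.radians(16.94)-th; X=H+.2*np.array([np.cos(a),np.sin(a),0])
        q=[c["intrinsics"]@(c["R"]@Y+c["t"]) for Y in(H,X)]; q=[(int(v[0]/v[2]),int(v[1]/v[2])) for v in q]
        cv2.circle(im,q[1],1,col,-1)
    x,y=q[0]; x0,y0=max(0,x-140),max(0,min(y-100,220)); P.append(cv2.convertScaleAbs(cv2.resize(im[y0:y0+200,x0:x0+200],(400,400),interpolation=cv2.INTER_CUBIC),alpha=1.3,beta=15) if n=="side" else cv2.convertScaleAbs(cv2.resize(im[y0:y0+200,x-60:x+140],(400,400),interpolation=cv2.INTER_CUBIC),alpha=1.3,beta=15))
cv2.imwrite("pics/fin.png",np.hstack(P)); print(bot.state()['t'],bot.state()['force'])
E
```

```text
t: 9.3
tool_pos: [0.548, -0.164, 0.3346]
tool_rot: [180.0, -0.1, 16.8]
force: [0.2, -0.2, -0.1]
grip_width: 0.0001
grasp_force: 0.0
t: 10.0
tool_pos: [0.4873, -0.3836, 0.334]
tool_rot: [-180.0, -0.0, 16.6]
force: [-0.4, 0.1, 0.4]
grip_width: 0.0003
grasp_force: 0.0
10.1 [ 0.62201431 -0.81853519 -0.62283463]
```

View pics/fin.png

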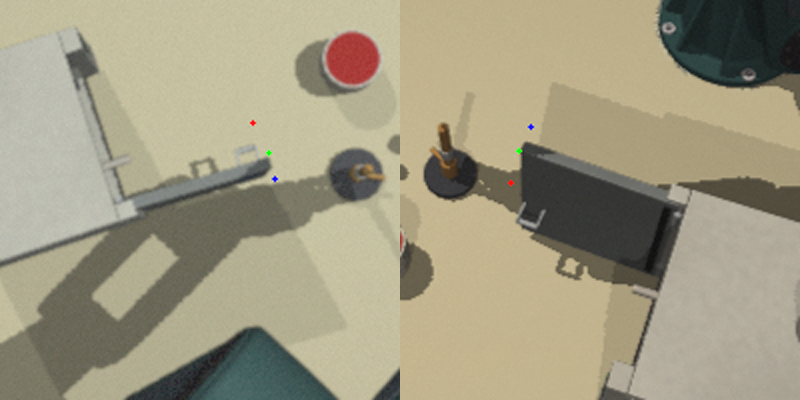

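The door's free corner sits at the 1.57 rad mark in both views, well past the 1.35 mark. The burner, dishes and box are undisturbed and the robot is clear of everything, so I'll hand in.

```bash
python3 -m jog '[0,0,0,0,0,0,0,0,0,0]'; python3 -c "
from plant import bot
print(bot.sign_off())"
```

```text
t: 10.3
tool_pos: [0.4878, -0.3815, 0.3344]
tool_rot: [-180.0, -0.0, 16.7]
force: [0.1, 0.3, -0.3]
grip_width: -0.0001
grasp_force: 0.0
the job is handed in; nothing more can be done
None
```

The incubator door was pressed until it popped ajar, then swung open to about 1.57 rad and left standing with the robot clear; none of the loose items was touched, and the job was handed in at 10.3 s (the sign-off returned no verdict).

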